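Set the auger bearing cap of a clay extruder

ROBOT

A 6-joint arm with a two-finger parallel gripper is mounted at the origin on the work surface. World frame = base frame: x ahead of the robot, y to its left, z up, the work surface at z = 0. Lengths are in mm, angles in rad, forces in N, time in s.
With the tool pointing down it reaches from about 275 to 975 mm from the base axis. Payload 8.4 kg.
Tool frame: the origin (TCP) lies between the finger pads; the fingertips stand 22 mm ahead of it and the grasp point (between the pads) lies 3 mm ahead of it; z points along the fingers, y is the line along which they close (so a half turn about z gives the same grasp; the last joint's range is limited). The gripper opens to 92 mm and grips with 3 to 60 N. Pads are 20 mm wide; open, the fingers measure 128 mm over their backs; the gripper's body (75 mm by 189 mm) begins 69 mm behind the grasp point.
Start: joints at [-1.254, 0.353, 1.633, -0, 1.155, -0.002], TCP at [195.891, -593.511, 236.583] pointing down, gripper open.
Joint ranges: [-2.63, 2.63], [-0.92, 2.1], [0.06, 2.66], [-1.3, 4.44], [0, 2.69], [-3.02, 3.02]. Speed limits (rad/s): [2.22, 2.22, 2.79, 3.14, 3.14, 3.14].

INTERFACE

Orientations are given as a 3x3 rotation matrix whose columns are the frame's x, y, z axes.
In Python, from rig import status, vision, env gives the robot as it stands.
- The arm moves only by the tool jog_arm, never from a script. Its argument "motion" is one flat list of numbers, 5 for each row, row after row: the finger opening in mm, from 0 to 91.9, then the shift along the tool's x, y, z in mm, then the turn about the tool's z in rad. In form: [fingers, x, y, z, twist, fingers, x, y, z, twist, ...]. A call has 1 to 20 rows; each row is the pose to reach, as a shift and turn from the pose commanded when the call began, along the tool's axes at that moment; what a row does not reach only later rows make up. A row lasts 1/12 s, in which the tool goes at most 41.7 mm and 7.16 degrees, less where a joint would pass 70% of its speed; a pose out of reach is approached as far as the arm can. A call with a gripper value outside its range is refused whole. The fingers move at their own pace and stop on an object; "newtons" is the grip in N (left out, the last holds). Time passes only in rows, so rows that repeat a pose let the fingers close. It gives the time, the measured TCP pose, the force, the opening and the grip force at its end, in the units of the state.
- status.sense(): the state, without advancing time (a new reading comes with each control period).
- vision.grab_frame(name): name is "scene" or "top" or "wrist"; returns a dict with "image" (400x640x3 uint8, red, green, blue), "camera_matrix" (3x3 intrinsics, pixels), "xyz" and "attitude" of the camera in the world. Camera axes: x right, y down, z forward; pixel columns grow to the right and rows downward; lengths in mm; the calibration is good to about 2 mm. The wrist camera is an equidistant fisheye: a pixel r from the principal point sees the ray r / f radians off the axis. A picture is of the moment at which its call begins. There is no depth.
- env.job_done(): hands the job in; it is judged then, once.
The state is a dict: "time_s": time; "q": joint angles; "qvel": joint speeds; "joint_torque": joint torques, N m; "eef_pos": TCP position; "tool_rot": TCP orientation; "wrist_force": force on the tool from outside, world axes, zero at the start; "torque": the same for the moment, N m; "finger_gap": finger opening in mm; "gripper_force": force on a finger pad.
Only numpy, scipy, OpenCV 4.12 (cv2) and the standard library are available. Lean on these libraries where they do the work, as an engineer would, in place of code of your own. Each camera call takes 0.05 s, during which the arm holds its last target. There are 200 camera calls.

TASK

Set the running play of this clay extruder: with the T-key slacken the clamp screw beside the cap by about a quarter turn, put the key back upright in its blue stand, then screw the knurled cap on clockwise until it bottoms out and back it off a quarter turn. Finish while still gripping the cap in that position, so that the screw can be nipped up against it; do not let go, and do not disturb the other things on the bench.

Things in the scene. Friction and masses are not known exactly. Their poses are not given: they have to be found in the camera images.
- head: clay-extruder head, nozzle down in a fixed bench stand. Origin: underside of the 150 mm square base plate, on the vertical barrel axis. Flange dia 84, top 125 mm up; shoulder dia 56 up to 139 mm; then the cap, with a steel drive stub (dia 15) standing through it to 190 mm. Clamp ear and screw along its -y, brass feed valve with red lever (109 mm high) along +y, post (105 mm high) along +x
- cap: knurled dark steel adjuster cap, dia 52, 36 mm tall, vertical axis, caught on its right-hand thread. Origin: centre of its lower rim; bottomed out, the rim sits on the shoulder 139 mm above the table. The yellow line on its top and side lies along its -y and points at the clamp screw when bottomed. Turns stiffly (about 0.2 N m), stays where left, stops hard at the bottom
- cap_turn (a joint): turn of the cap on its thread, rad: 0 = bottomed out, grows as it is unscrewed (anticlockwise from above), screwing on is clockwise from above; starts between 2.1 and 3.0; the cap rises 0.64 mm per rad
- cap_grip (a point): point on the cap's axis 26 mm above its lower rim (10 mm below its top), the height to grip across the 52 mm diameter; within 65 mm of the axis all but the cap and the drive stub lies at least 26 mm lower than this point
- clamp_screw (a joint): turn of the clamp screw, rad: 0 = tight (it stops hard there), grows as it is slackened (anticlockwise from above), free to about 4; stiff, about 0.15 N m, stays where it is left. At 0 its slot lies along head's y
- screw_mouth (a point): centre of the top face of the clamp screw's bright steel head (dia about 26), 129 mm above the table, 58 mm from the cap's axis along head's -y. In it a straight slot for the key's blade, 6 mm wide, 20 mm long, closed at both ends, 14 mm deep; the blade has about 8 degrees of play in it
- key: loose T-handle screwdriver key, 0.16 kg, upright in its stand. Origin: its lower tip, z up the shaft. Flat blade 3.5 mm thick (along its x) and 16 mm wide (along its y), 24 mm long with a rounded lower edge; shaft dia 10; collar dia 34 from 62 to 67 mm above the tip (its underside rests on the stand); neck dia 14; orange cross bar 16 x 90 x 16 mm, long along its y, centre 92 mm above the tip
- key_tip (a point): lower tip of the key (the key's origin)
- key_bar (a point): centre of the key's cross bar, 92 mm above the tip; the place to grip, across the bar's 16 mm (along the key's x)
- key_stand: blue block 90 x 90 mm, 70 mm tall, fixed, with one vertical through hole (dia 24) in the middle that takes the key's shaft; origin centre of underside. The stored key has its tip 8 mm above the table and its collar on the block's top
- slip_jar: white closed jar, dia 80, 120 mm tall, origin centre of underside; bystander
- mug: white mug, dia 80, 90 mm tall, handle along its +y; origin centre of underside; bystander
- bowl: blue bowl, dia 140, 55 mm tall; origin centre of underside; bystander
- spare_ring: spare brass ring, outer dia 52, 18 mm tall; origin centre of underside; bystander
- spare_nozzle: spare brass nozzle, dia 40, 34 mm tall; origin centre of underside; bystander
- printed_vase: white printed vase, dia 82, 104 mm tall; origin centre of underside; bystander
- owl: green owl figure, dia 62, 106 mm tall; origin centre of underside; bystander
Mind the look-alikes: they are no part of the job. Leave any turquoise or yellow look-alike of the key alone.

How it is judged (in metres and radians):
On the way, in this order (a step that is already met when the one before it is completed fails the run):
1. the clamp screw has been slackened about a quarter turn (at least 54 degrees) with the key in its socket (value of joint clamp_screw above 0.95 rad and distance between key_tip and screw_mouth below 0.03 m), for 0.1 s.
2. the key is back upright in its stand and let go (horizontal distance between key_tip and key_stand below 0.012 m and height (world z) of key_tip below 0.014 m and angle between key's own z axis and vertical below 0.12 rad and contact force between the fingers and key below 0.3 N), for 0.2 s.
3. the cap is bottomed out (within 5 degrees) (value of joint cap_turn below 0.09 rad), for 0.1 s.
4. the cap is backed off a quarter turn, give or take 20 degrees (value of joint cap_turn between 1.22 and 1.92 rad), for 0.2 s.
At the end, for the whole second after the job is handed in: cap at rest 70 to 110 degrees back from bottomed and gripped by the fingers (over 4 N, tool within 20 mm of its axis); clamp screw slack by over 54 degrees; key upright in its stand, tip within 12 mm of the hole's middle, collar down, not touched (all of step 2 and all of step 4 and contact force between the fingers and cap above 4 N and horizontal distance between the grasp point and cap_grip below 0.02 m and velocity of joint cap_turn between -0.1 and 0.1 rad/s and value of joint clamp_screw above 0.95 rad); the arm keeps its last pose, push and grip.
It fails at once if one of the bystanders is moved by more than 25 mm (distance of any of slip_jar, mug, bowl, spare_ring, spare_nozzle, printed_vase, owl from where it was at the start of the episode above 0.025 m).
It also fails if it takes over 72 s, if anything falls off the work surface, if the arm or the gripper's body presses on something with over 40 N, if the wrist force passes 120 N, or if a joint passes its speed limit or range.

## Working session

There is one attempt and no reset: what is moved stays moved. The work goes in short steps, Python scripts to look and compute and a tool call to move; the robot and the scene stay as the last step left them, time stands still between calls to the robot, and variables do not carry over. Pictures are saved under pics/ and viewed, at most 10 in all, crops included, and the job is handed in when it is done.

Besides the shell and the picture viewer there is one more tool, called after "Call:" as name(argument=value, ...), one argument or row to a line, values as JSON. jog_arm: Moves the arm, as the interface text tells. Its arguments: {"type":"object","properties":{"motion":{"type":"array","items":{"type":"number"}},"newtons":{"type":"number"}},"required":["motion"]}

```bash
ls; mkdir -p pics
python3 - <<'E'
from rig import status,vision
import cv2,pickle
s=status.sense();print(s)
for n in("scene","top"):
    f=vision.grab_frame(n);pickle.dump(f,open(f'{n}.pkl','wb'))
    print(n,f['camera_matrix'],f['xyz'],f['attitude'])
    cv2.imwrite(f'pics/{n}0.png',f['image'][:,:,::-1])
E
```

```text
pics
{'time_s': 0.0, 'q': array([-1.25441138e+00,  3.53612760e-01,  1.63411829e+00,  7.26101736e-06,
        1.15520271e+00, -2.39194312e-03]), 'qvel': array([ 0.00046804, -0.00125991, -0.00052459,  0.00019049,  0.00314517,
        0.0008941 ]), 'joint_torque': array([-4.69711464e-03, -5.93841577e+01, -3.34214222e+01,  6.96999533e-02,
        2.34951748e-02, -9.15259898e-05]), 'eef_pos': array([ 195.74263408, -593.07431671,  235.89255558]), 'tool_rot': array([[ 9.49620379e-01,  3.13402245e-01, -4.10948878e-04],
       [ 3.13402514e-01, -9.49619521e-01,  1.27660828e-03],
       [ 9.84682471e-06, -1.34108565e-03, -9.99999101e-01]]), 'wrist_force': array([-0.73802563, -0.11812465, -0.39104728]), 'torque': array([-0.00691899,  0.01789736,  0.04037944]), 'gripper_force': 0.0, 'finger_gap': 92.06440949799128}
scene [[385.00181667   0.         317.55390091]
 [  0.         385.00181667 197.71098689]
 [  0.           0.           1.        ]] [1009.32080605  220.45168652  794.33248696] [[-0.5728297   0.65190532 -0.49687582]
 [ 0.81952962  0.46689697 -0.33223248]
 [ 0.01540569 -0.59751709 -0.80170817]]
top [[418.57330012   0.         324.56167597]
 [  0.         418.57330012 201.78659963]
 [  0.           0.           1.        ]] [ 382.05120677  -89.11400325 1019.29621845] [[ 9.59508041e-03 -9.78406060e-01  2.06469166e-01]
 [-9.99953519e-01 -9.58348253e-03  1.05631775e-03]
 [ 9.45185951e-04 -2.06469704e-01 -9.78452537e-01]]
```

View pics/top0.png

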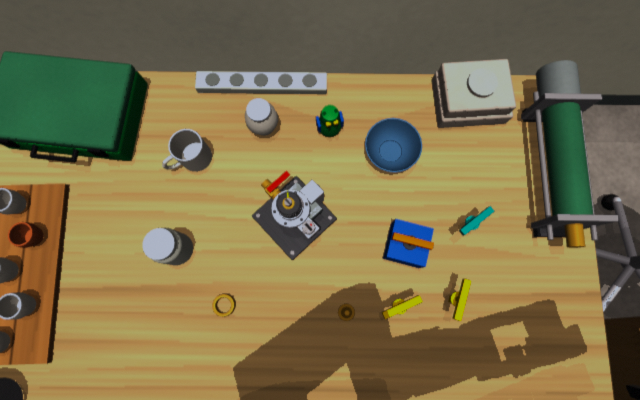

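View pics/scene0.png

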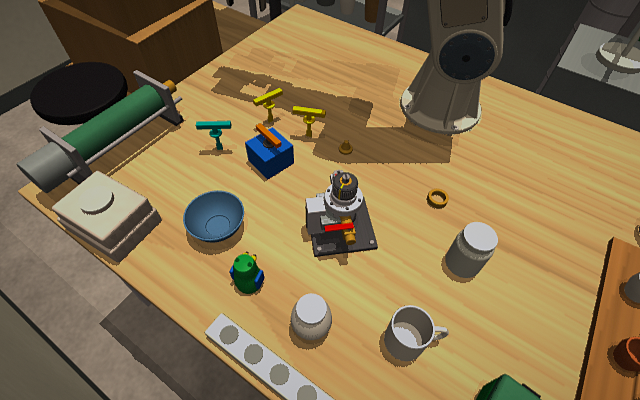

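```bash
cat > h.py <<'E'
import numpy as np,cv2,pickle
from rig import status,vision
def ray(f,u,v,fish=False):
    K=f['camera_matrix'];p=np.array([(u-K[0,2])/K[0,0],(v-K[1,2])/K[1,1]])
    if fish:
        r=np.hypot(*p);d=np.array([*(p/r*np.sin(r) if r>1e-9 else p),np.cos(r)])
    else: d=np.array([*p,1.])
    return np.array(f['xyz']),np.array(f['attitude'])@d
def at(f,u,v,z,fish=False):
    o,d=ray(f,u,v,fish);return o+d*(z-o[2])/d[2]
def pix(f,P,fish=False):
    c=np.array(f['attitude']).T@(np.array(P)-f['xyz']);K=f['camera_matrix']
    if fish:
        r=np.arctan2(np.hypot(c[0],c[1]),c[2]);n=np.hypot(c[0],c[1])+1e-12
        return K[:2,2]+np.array([K[0,0],K[1,1]])*c[:2]/n*r
    return K[:2,2]+np.array([K[0,0],K[1,1]])*c[:2]/c[2]
E
python3 - <<'E'
from h import *
f=pickle.load(open('top.pkl','rb'))
im=f['image'][:,:,::-1]
a=cv2.resize(im[165:275,240:345],None,fx=5,fy=5,interpolation=cv2.INTER_CUBIC)
b=cv2.resize(im[210:275,375:445],None,fx=4,fy=4,interpolation=cv2.INTER_CUBIC)
c=np.zeros((550,800,3),np.uint8);c[:550,:525]=a;c[:260,520:800]=b
cv2.imwrite('pics/crop.png',c)
hsv=cv2.cvtColor(f['image'],cv2.COLOR_RGB2HSV)
m=cv2.inRange(hsv,(5,180,120),(18,255,255));m[:, :375]=0;m[:,445:]=0;m[:210]=0;m[275:]=0
p=cv2.findNonZero(m);r=cv2.minAreaRect(p);print(r)
for q in cv2.boxPoints(r):print(at(f,*q,108))
print(at(f,*r[0],105))
m2=cv2.inRange(hsv,(108,150,50),(125,255,255));m2[:, :375]=0;m2[:,445:]=0;m2[:210]=0
p=cv2.findNonZero(m2);r=cv2.minAreaRect(p);print(r);print(at(f,*r[0],40))
E
```

```text
((413.1466369628906, 240.47874450683594), (41.21349334716797, 7.28004789352417), 15.708637237548828)
[ 494.02952952 -236.97515758  108.        ]
[ 509.49641701 -241.66514463  108.        ]
[ 485.82639256 -327.58937078  108.        ]
[ 470.52488745 -322.62784523  108.        ]
[ 490.27906344 -282.96268671  105.        ]
((409.2941589355469, 243.32354736328125), (40.98851776123047, 40.26091003417969), 14.03624439239502)
[ 491.20268483 -287.49015468   40.        ]
```

View pics/crop.png

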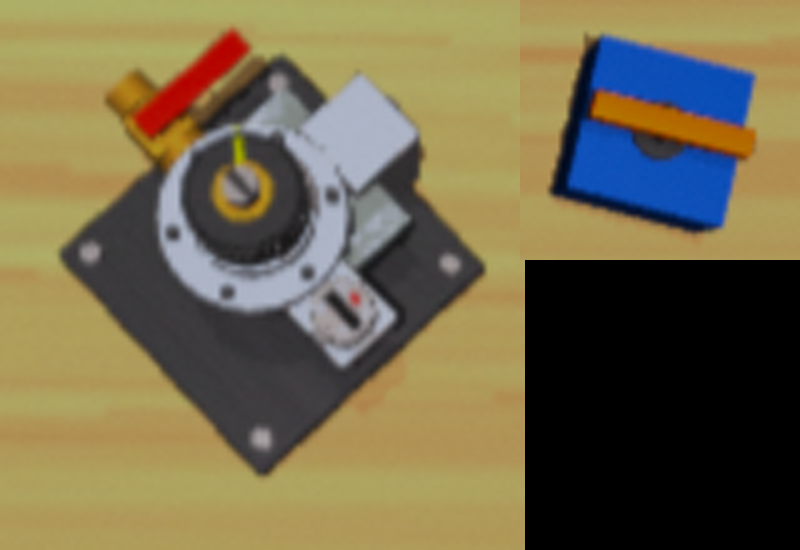

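Run:
```python
from h import *
f=pickle.load(open('top.pkl','rb'))
c=lambda x,y,z:at(f,240+x/5-.4,165+y/5-.4,z).round(1)
for p in((62,255),(262,475),(485,268),(282,55)):print('plate',c(*p,12))
print('screw',c(343,308,129),'stub',c(239,186,190),'flange',c(254,217,125),'capmark',c(238,162,177))
print('slot',c(330,290,129),c(357,328,129))
# bar by model fit
e=np.array([-23.5,-85.6]);e/=np.hypot(*e);print(e)
S=pickle.load(open('scene.pkl','rb'));print('scene pix of stub',pix(S,[*c(239,186,190)[:2],190]),pix(S,[490,-283,105]))
h=f['image'];g=pickle.load(open('scene.pkl','rb'))['image']
hs=cv2.cvtColor(g,cv2.COLOR_RGB2HSV);m=cv2.inRange(hs,(5,180,120),(16,255,255));m[:,:240]=0;m[:,300:]=0;m[:110]=0;m[160:]=0
r=cv2.minAreaRect(cv2.findNonZero(m));print(r,at(S,*r[0],103))
```

```text
plate [558.4  88.8  12. ]
plate [452.7 -11.6  12. ]
plate [ 554.  -117.8   12. ]
plate [660.6 -16.2  12. ]
screw [516.  -53.5 129. ] stub [556.3 -13.  190. ] flange [556.2 -13.9 125. ] capmark [569.1 -11.1 177. ]
slot [523.8 -47.8 129. ] [507.4 -59.7 129. ]
[-0.26473752 -0.96432051]
scene pix of stub [346.34907776 176.56908528] [268.05558946 134.04423934]
((268.1357421875, 133.35067749023438), (29.193994522094727, 5.4486494064331055), 42.27368927001953) [ 486.42361585 -285.89381137  103.        ]
```

Call:
jog_arm(
  motion=[60,15,-8,0,-0.05,60,40,-21,0,-0.12,60,78,-42,0,-0.22,60,116,-62,0,-0.33,60,154,-82,0,-0.44,60,192,-103,0,-0.55,60,230,-123,0,-0.66,60,268,-144,0,-0.77,60,306,-164,0,-0.86,60,340,-182,0,-0.93,60,365,-196,0,-0.97,60,375,-201,0,-0.984,60,375,-201,0,-0.984,60,375,-201,0,-0.984],
)

```text
time_s: 1.27
eef_pos: [488.8, -285.0, 236.2]
tool_rot: [[0.264, 0.965, -0.001], [0.965, -0.264, -0.0], [-0.0, -0.001, -1.0]]
wrist_force: [-0.3, -0.4, -0.7]
finger_gap: 60.1
gripper_force: 0.0
```

```bash
cat > w.py <<'E'
from h import *
import sys
f=vision.grab_frame('wrist');n=sys.argv[1];pickle.dump(f,open(n+'.pkl','wb'))
cv2.imwrite(f'pics/{n}.png',f['image'][:,:,::-1])
s=status.sense();print(s['time_s'],s['eef_pos'].round(1),s['tool_rot'].round(3).tolist(),s['q'].round(3),s['wrist_force'].round(1),s['torque'].round(2),s['finger_gap'],s['gripper_force'])
print(f['xyz'],f['camera_matrix'][0,0])
E
python3 w.py w1
```

```text
1.3167 [ 488.3 -285.6  236.3] [[0.265, 0.964, -0.001], [0.964, -0.265, -0.0], [-0.0, -0.001, -1.0]] [-5.320e-01  2.620e-01  1.762e+00 -1.000e-03  1.118e+00 -2.630e-01] [-1.   0.7 -0.2] [ 0.02 -0.03 -0.03] 59.98634889168799 0.0
[ 510.63298203 -210.3377073   383.78337742] 309.70691628693146
```

View pics/w1.png

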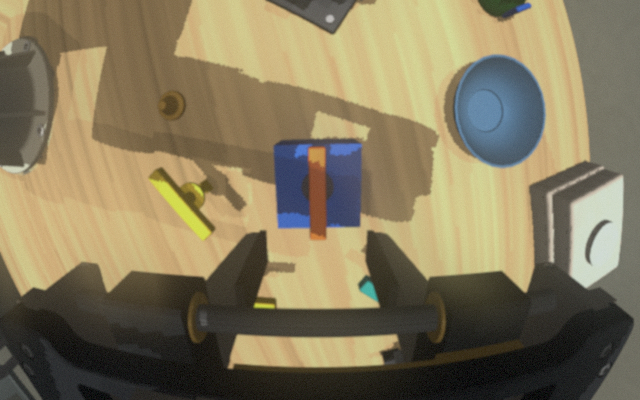

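Run:
```python
from h import *
f=pickle.load(open('w1.pkl','rb'))
hs=cv2.cvtColor(f['image'],cv2.COLOR_RGB2HSV)
m=cv2.inRange(hs,(5,150,60),(16,255,255));m[:,:300]=0;m[:,340:]=0;m[:140]=0;m[245:]=0
p=cv2.findNonZero(m).reshape(-1,2).astype(float)
P=np.array([at(f,u,v,108,True)[:2] for u,v in p]);r=cv2.minAreaRect(P.astype(np.float32));print(r)
c=P.mean(0);w,V=np.linalg.eigh(np.cov((P-c).T));print(c,V[:,1])
# stand top corners
Q=np.array([at(f,u,v,70,True)[:2] for u,v in((275,148),(361,145),(361,227),(278,227))]);print(Q,Q.mean(0))
print(pix(f,[490,-285,70],True))
```

```text
((491.4093322753906, -281.051513671875), (88.3603286743164, 14.182608604431152), 75.70790100097656)
[ 490.73379379 -284.48222809] [0.24588482 0.96929905]
[[ 460.63920458 -231.74724817]
 [ 546.06094658 -251.89536778]
 [ 525.61101099 -338.44631392]
 [ 438.40701335 -314.51993605]] [ 492.67954388 -284.15221648]
[316.54633014 189.35232996]
```

Call:
jog_arm(
  motion=[60,2.4,1.8,15,-0.01,60,2.4,1.8,45,-0.01,60,2.4,1.8,80,-0.01,60,2.4,1.8,110,-0.01,60,2.4,1.8,127,-0.01,60,2.4,1.8,133,-0.01,40,2.4,1.8,133,-0.01,20,2.4,1.8,133,-0.01,5,2.4,1.8,133,-0.01,5,2.4,1.8,133,-0.01,5,2.4,1.8,133,-0.01,5,2.4,1.8,133,-0.01,5,2.4,1.8,133,-0.01,5,2.4,1.8,133,-0.01],
  newtons=50,
)

```text
time_s: 2.48
eef_pos: [491.5, -283.3, 104.1]
tool_rot: [[0.255, 0.967, 0.0], [0.967, -0.255, -0.0], [-0.0, 0.0, -1.0]]
wrist_force: [-1.4, 0.9, 6.0]
finger_gap: 15.8
gripper_force: 50.0
```

Call:
jog_arm(
  motion=[5,0,0,-5,0,5,0,0,-20,0,5,0,0,-45,0,5,0,0,-75,0,5,0,0,-105,0,5,0,0,-132,0,5,6,-2,-150,0.04,5,25,-8,-157,0.12,5,55,-18,-157,0.22,5,90,-29,-157,0.32,5,125,-40,-157,0.42,5,155,-50,-157,0.49,5,175,-56,-157,0.52,5,184,-59,-157,0.527,5,185,-60,-157,0.527,5,185,-60,-157,0.527,5,185,-60,-157,0.527],
)

```text
time_s: 3.9
eef_pos: [480.6, -89.6, 260.6]
tool_rot: [[0.706, 0.708, 0.0], [0.708, -0.706, -0.0], [-0.0, 0.0, -1.0]]
wrist_force: [-0.5, -0.3, -1.8]
finger_gap: 15.5
gripper_force: 50.0
```

```bash
python3 w.py w2
```

```text
3.95 [480.6 -89.8 260.6] [[0.707, 0.707, 0.0], [0.707, -0.707, -0.0], [-0.0, 0.0, -1.0]] [-0.188  0.114  1.889 -0.     1.138  0.598] [ 0.1  0.1 -1.7] [-0.07 -0.05  0.02] 15.467410802823323 49.99932110309601
[536.25304337 -34.59673133 408.19284912] 309.70691628693146
```

View pics/w2.png

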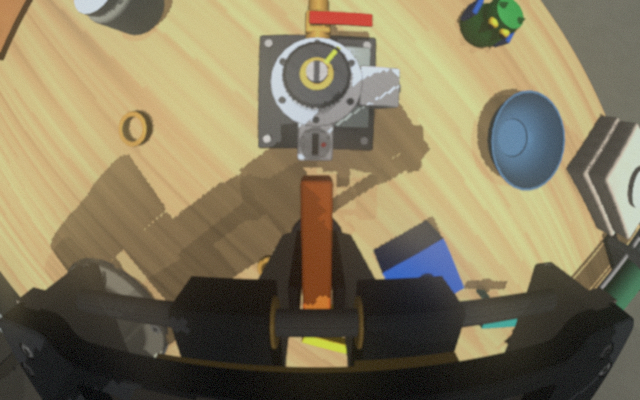

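Run:
```python
from h import *
f=pickle.load(open('w2.pkl','rb'))
c=cv2.resize(f['image'][120:190,275:360,::-1],None,fx=8,fy=8,interpolation=cv2.INTER_CUBIC)
cv2.imwrite('pics/c2.png',c)
```

```text
(no output)
```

View pics/c2.png

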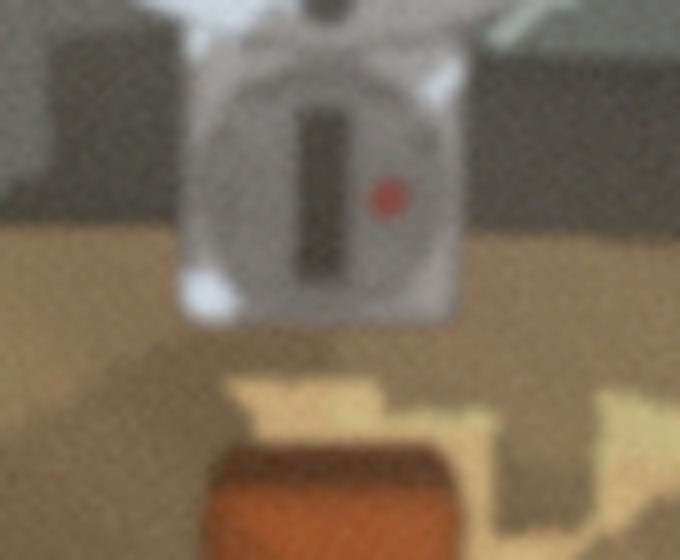

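Run:
```python
from h import *
f=pickle.load(open('w2.pkl','rb'))
c=lambda x,y,z:at(f,275+x/8-.45,120+y/8-.45,z,True).round(1)
print('slot',c(322,194,129),c(324,107,129),c(320,282,129))
for u,v in((315.6,71.5),):print('stub',at(f,u,v,190,True))
# bar: measured pixels vs expected
z=256.6+8
hs=cv2.cvtColor(f['image'],cv2.COLOR_RGB2HSV);m=cv2.inRange(hs,(5,150,60),(16,255,255));m[:,:295]=0;m[:,340:]=0;m[:180]=0;m[300:]=0
for v in(185,200,220,240,260,280):
    u=np.flatnonzero(m[v]);print(v,u.min(),u.max(),at(f,u.min()-.5,v,z,True)[:2].round(1),at(f,u.max()+.5,v,z,True)[:2].round(1), 'mid',((at(f,u.min()-.5,v,z,True)+at(f,u.max()+.5,v,z,True))/2)[:2].round(1))
```

```text
slot [516.6 -52.5 129. ] [523.7 -45.7 129. ] [509.3 -59.5 129. ]
stub [557.49118832 -12.80726143 190.        ]
185 301 331 [507.4 -52.9] [517.9 -63.3] mid [512.7 -58.1]
200 301 331 [502.1 -58.1] [512.7 -68.6] mid [507.4 -63.4]
220 301 332 [494.8 -65.2] [505.9 -76.3] mid [500.4 -70.8]
240 301 332 [487.1 -72.6] [498.5 -84. ] mid [492.8 -78.3]
260 301 331 [478.9 -80.5] [490.3 -91.8] mid [484.6 -86.2]
280 302 331 [470.6 -89.2] [ 481.9 -100.6] mid [476.2 -94.9]
```

Run:
```python
from h import *
f=vision.grab_frame('scene');pickle.dump(f,open('s2.pkl','wb'))
T=np.array([480.6,-89.8]);e=np.array([.707,.707])
for d in(45,0,-45):print(d,pix(f,[*(T+e*d),256.6]), pix(f,[*(T+e*d),264.6]))
print('tip',pix(f,[*T,164.6]),'slot',pix(f,[516.6,-52.5,129]))
c=cv2.resize(f['image'][80:200,260:390,::-1],None,fx=5,fy=5,interpolation=cv2.INTER_CUBIC)
cv2.imwrite('pics/s2.png',c)
g=pickle.load(open('w2.pkl','rb'))
print('wrist exp. ends top face',pix(g,[*(T+e*45),264.6],True),pix(g,[*(T-e*45),264.6],True),'bottom edge',pix(g,[*(T+e*45),248.6],True))
print('tcp offset in wrist frame', np.array(g['attitude']).T@(np.array([480.6,-89.8,260.6])-g['xyz']))
```

```text
45 [341.62362512 131.43841268] [341.88776029 128.47359113]
0 [337.0349056  116.43521667] [337.25299519 113.44759974]
-45 [332.74023802 102.39344768] [332.91756466  99.39205642]
tip [334.75781973 147.62909549] slot [338.95645057 175.06917006]
wrist exp. ends top face [315.45930348 185.17691308] [315.56673392 334.24927928] bottom edge [315.52484634 178.29220671]
tcp offset in wrist frame [ -0.4170915   35.04585603 163.40111759]
```

View pics/s2.png

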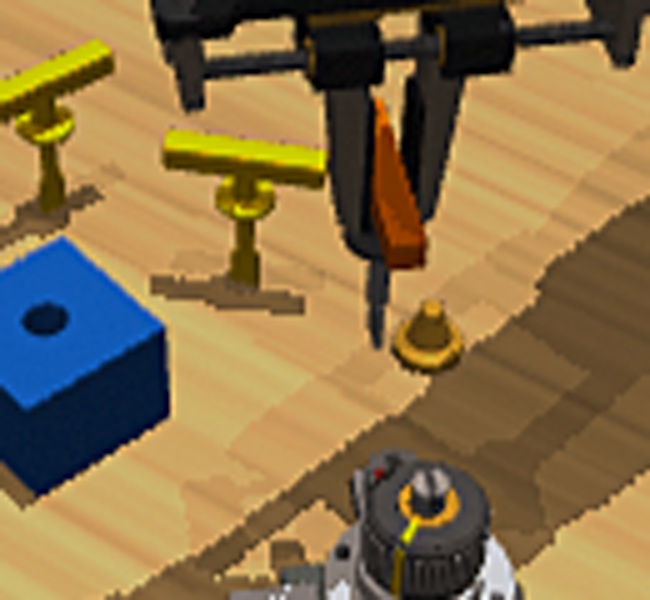

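Call:
jog_arm(
  motion=[5,10,-0.5,0,0.01,5,30,-1.1,0,0.015,5,45,-1.1,5,0.015,5,49.7,-1.1,15,0.015,5,49.7,-1.1,26,0.015,5,49.7,-1.1,31,0.015,5,49.7,-1.1,31,0.015,5,49.7,-1.1,34,0.015,5,49.7,-1.1,37,0.015,5,49.7,-1.1,40,0.015,5,49.7,-1.1,40,0.015],
)

```text
time_s: 4.92
eef_pos: [514.6, -53.3, 220.2]
tool_rot: [[0.718, 0.696, -0.0], [0.696, -0.718, 0.0], [-0.0, -0.0, -1.0]]
wrist_force: [0.2, -0.1, -1.8]
finger_gap: 15.4
gripper_force: 50.0
```

Call:
jog_arm(
  motion=[5,0,0,2,0,5,0,0,5,0,5,0,0,7,0,5,0,0,7,0],
)

```text
time_s: 5.25
eef_pos: [514.6, -53.1, 213.1]
tool_rot: [[0.717, 0.697, -0.001], [0.697, -0.717, 0.0], [-0.0, -0.001, -1.0]]
wrist_force: [-0.2, -0.3, -2.2]
finger_gap: 15.5
gripper_force: 50.0
```

Call:
jog_arm(
  motion=[5,0,0,0,-0.05,5,0,0,0,-0.13,5,0,0,0,-0.23,5,0,0,0,-0.34,5,0,0,0,-0.45,5,0,0,0,-0.56,5,0,0,0,-0.67,5,0,0,0,-0.78,5,0,0,0,-0.89,5,0,0,0,-1.0,5,0,0,0,-1.11,5,0,0,0,-1.22,5,0,0,0,-1.33,5,0,0,0,-1.43,5,0,0,0,-1.52,5,0,0,0,-1.6,5,0,0,0,-1.65,5,0,0,0,-1.65,5,0,0,0,-1.65],
)

```text
time_s: 6.83
eef_pos: [515.1, -53.0, 213.6]
tool_rot: [[-0.75, 0.661, 0.0], [0.661, 0.75, 0.0], [-0.0, 0.0, -1.0]]
wrist_force: [0.7, -0.0, -2.7]
finger_gap: 15.5
gripper_force: 50.0
```

```bash
python3 w.py w3
```

```text
6.8833 [515.  -53.1 213.6] [[-0.75, 0.661, 0.0], [0.661, 0.75, 0.0], [-0.0, 0.0, -1.0]] [-0.106  0.212  1.884  0.     1.045 -0.954] [ 0.8  0.5 -1.8] [ 0.11 -0.38 -0.15] 15.607972251739978 50.007975697517395
[458.93857612  -1.71068559 361.16085673] 309.70691628693146
```

Call:
jog_arm(
  motion=[5,0,0,0,0.05,5,0,0,0,0.09,5,0,0,-4,0.09,5,0,0,-12,0.09,5,0,0,-24,0.09,5,0,0,-40,0.09,5,-3,-4,-50,0.12,5,-13,-18,-52,0.21,5,-30,-42,-52,0.32,5,-50,-70,-52,0.43,5,-70,-98,-52,0.54,5,-90,-126,-52,0.65,5,-108,-151,-52,0.76,5,-122,-171,-52,0.87,5,-131,-183,-52,0.97,5,-134.6,-188.2,-52,1.06,5,-134.6,-188.2,-52,1.107,5,-134.6,-188.2,-52,1.107,5,-134.6,-188.2,-52,1.107],
)

```text
time_s: 8.47
eef_pos: [491.6, -283.7, 266.0]
tool_rot: [[0.253, 0.967, 0.0], [0.967, -0.253, -0.0], [-0.0, 0.0, -1.0]]
wrist_force: [-0.5, -0.1, -1.6]
finger_gap: 15.3
gripper_force: 50.0
```

```bash
python3 w.py w4
python3 - <<'E'
from h import *
f=pickle.load(open('w4.pkl','rb'));s=vision.grab_frame('scene')
im=f['image'][80:400,160:480,::-1]
c=s['image'][70:190,210:330,::-1]
o=np.hstack([cv2.resize(im,(400,400)),cv2.resize(c,(400,400),interpolation=cv2.INTER_CUBIC)]);cv2.imwrite('pics/c4.png',o)
print(pix(s,[491.5,-284.5,70]),pix(s,[491.5,-283.3,170]))
E
```

```text
8.5167 [ 491.7 -283.4  265.9] [[0.253, 0.968, 0.0], [0.968, -0.253, -0.0], [-0.0, 0.0, -1.0]] [-0.525  0.236  1.727 -0.     1.178 -0.27 ] [ 0.6 -0.  -2.2] [-0.02 -0.05 -0.04] 15.863645662330363 49.99934434890747
[ 512.53042141 -208.8204699   413.50538786] 309.70691628693146
[268.41850377 143.91657709] [265.18989667 114.60036867]
```

View pics/c4.png

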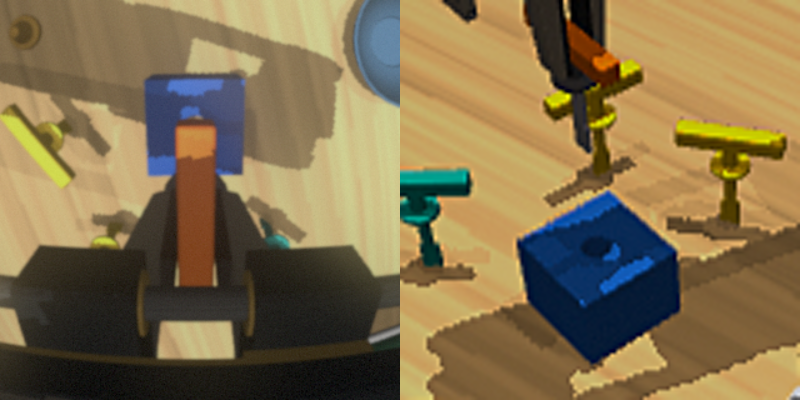

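Run:
```python
from h import *
s=pickle.load(open('s2.pkl','rb'))
print(at(s,270,144.1,70),at(s,265.5,115,170), at(s,260+45.5/5-.4,80+319/5-.4,70))
t=pickle.load(open('top.pkl','rb'))
# stand corners top face in crop (x4): 
Q=np.array([at(t,375+(x-520)/4-.4,210+y/4-.4,70)[:2] for x,y in((602,37),(755,73),(725,228),(571,192))]);print(Q,Q.mean(0))
```

```text
[ 489.60553515 -280.73639871   70.        ] [ 492.16498617 -281.78853221  170.        ] [ 489.61235557 -285.09810446   70.        ]
[[ 543.87420463 -250.59696199]
 [ 523.85257327 -337.61167131]
 [ 435.88859795 -316.90225527]
 [ 455.14327855 -230.88920051]] [ 489.6896636  -284.00002227]
```

Call:
jog_arm(
  motion=[5,-0.4,-1.1,15,0,5,-0.4,-1.1,45,0,5,-0.4,-1.1,80,0,5,-0.4,-1.1,95,0,5,-0.4,-1.1,105,0,5,-0.4,-1.1,120,0,5,-0.4,-1.1,138,0,5,-0.4,-1.1,152,0,5,-0.4,-1.1,159,0,5,-0.4,-1.1,161.5,0,5,-0.4,-1.1,161.5,0],
)

```text
time_s: 9.48
eef_pos: [491.0, -283.5, 104.7]
tool_rot: [[0.254, 0.967, 0.0], [0.967, -0.254, -0.0], [-0.0, 0.0, -1.0]]
wrist_force: [-0.4, -0.1, -1.7]
finger_gap: 15.4
gripper_force: 50.0
```

Call:
jog_arm(
  motion=[5,0,0,0.7,0,5,0,0,0.7,0,30,0,0,0.7,0,60,0,0,0.7,0,60,0,0,0.7,0,60,0,0,0.7,0,60,0,0,0.7,0,60,0,0,0.7,0],
)

```text
time_s: 10.15
eef_pos: [490.7, -283.5, 103.5]
tool_rot: [[0.254, 0.967, 0.0], [0.967, -0.254, -0.0], [-0.0, 0.0, -1.0]]
wrist_force: [-0.2, -0.1, 0.4]
finger_gap: 53.5
gripper_force: 0.0
```

Call:
jog_arm(
  motion=[70,0,0,-10,0,70,0,0,-30,0,70,0,0,-60,0,80,0,0,-95,-0.05,80,0,0,-125,-0.15,80,5,0,-147,-0.27,80,20,0,-156,-0.39,80,45,-1,-156,-0.51,80,75,-1,-156,-0.63,80,105,-2,-156,-0.75,80,135,-2,-156,-0.87,80,165,-3,-156,-0.99,80,195,-3,-156,-1.11,80,222,-4,-156,-1.23,80,245,-4,-156,-1.35,80,262,-5,-156,-1.47,80,273,-5,-156,-1.59,80,277.8,-5,-156,-1.71,80,277.8,-5,-156,-1.81,80,277.8,-5,-156,-1.84],
)

```text
time_s: 11.82
eef_pos: [556.4, -13.0, 260.1]
tool_rot: [[-1.0, -0.019, 0.0], [-0.019, 1.0, -0.0], [-0.0, -0.0, -1.0]]
wrist_force: [-0.6, -0.2, -0.3]
finger_gap: 79.8
gripper_force: 0.0
```

```bash
python3 w.py w5
python3 - <<'E'
from h import *
f=pickle.load(open('w5.pkl','rb'));s=vision.grab_frame('scene')
im=f['image'][80:400,160:480,::-1]
c=s['image'][70:190,210:330,::-1]
o=np.hstack([cv2.resize(im,(400,400)),cv2.resize(c,(400,400),interpolation=cv2.INTER_CUBIC)]);cv2.imwrite('pics/c5.png',o)
E
```

```text
11.8667 [556.4 -13.2 260.1] [[-1.0, -0.017, 0.0], [-0.017, 1.0, -0.0], [-0.0, -0.0, -1.0]] [-0.026  0.224  1.756 -0.     1.161 -1.615] [ 0.7 -0.2 -0.2] [ 0.03 -0.13  0.03] 80.10519056114458 0.0
[481.14957922 -13.813888   407.67344539] 309.70691628693146
```

View pics/c5.png

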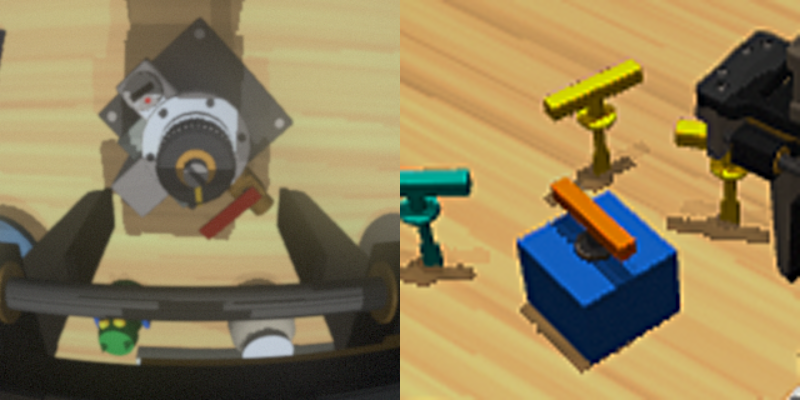

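Run:
```python
from h import *
f=pickle.load(open('w5.pkl','rb'))
# rectified top-down view of plane z=129 around the screw, 0.2mm/px->; image right = world x, up = world y
c=np.array([516,-53.5]);N=500;k=.12
M=np.zeros((N,N,2),np.float32)
for i in range(N):
    for j in range(N):
        M[i,j]=pix(f,[c[0]+(j-250)*k,c[1]-(i-250)*k,129],True)
o=cv2.remap(f['image'],M[...,0],M[...,1],cv2.INTER_CUBIC)
cv2.imwrite('pics/r5.png',cv2.convertScaleAbs(o[:,:,::-1],alpha=1.5))
```

```text
(no output)
```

View pics/r5.png

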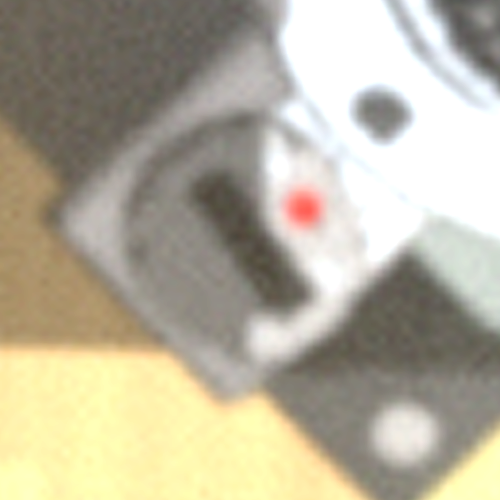

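Call:
jog_arm(
  motion=[80,0,0,10,0,80,0,0,30,0,80,0,0,55,0,80,0,0,76,0,80,0,0,87,0,80,0,0,90.5,0,60,0,0,90.5,0,45,0,0,90.5,0,45,0,0,90.5,0,45,0,0,90.5,0,45,0,0,90.5,0,45,0,0,90.5,0,45,0,0,90.5,0],
  newtons=40,
)

```text
time_s: 13.0
eef_pos: [557.1, -13.1, 169.9]
tool_rot: [[-1.0, -0.012, 0.002], [-0.012, 1.0, 0.001], [-0.002, 0.001, -1.0]]
wrist_force: [-0.6, 3.1, 7.1]
finger_gap: 51.4
gripper_force: 40.0
```

Call:
jog_arm(
  motion=[45,0,0,0,0.05,45,0,0,0.1,0.13,45,0,0,0.1,0.23,45,0,0,0.2,0.33,45,0,0,0.3,0.43,45,0,0,0.3,0.53,45,0,0,0.4,0.63,45,0,0,0.5,0.73,45,0,0,0.5,0.83,45,0,0,0.6,0.93,45,0,0,0.7,1.03,45,0,0,0.7,1.13,45,0,0,0.8,1.23,45,0,0,0.9,1.33,45,0,0,0.9,1.43,45,0,0,1.0,1.53,45,0,0,1.1,1.63,45,0,0,1.1,1.73,45,0,0,1.2,1.8,45,0,0,1.2,1.8],
)

```text
time_s: 14.67
eef_pos: [556.9, -13.2, 168.7]
tool_rot: [[0.22, 0.976, 0.001], [0.976, -0.22, 0.0], [0.001, 0.001, -1.0]]
wrist_force: [-1.2, 3.9, 7.3]
finger_gap: 51.1
gripper_force: 40.0
```

```bash
python3 w.py w6
```

```text
14.7167 [556.9 -13.2 168.7] [[0.217, 0.976, 0.001], [0.976, -0.217, 0.0], [0.001, 0.001, -1.0]] [-2.700e-02  3.240e-01  1.844e+00  1.000e-03  9.720e-01  1.910e-01] [-0.8  2.4  7.5] [ 0.44  0.32 -0.19] 51.560839278776875 40.00254213809967
[575.06524274  62.18699888 316.36769489] 309.70691628693146
```

Call:
jog_arm(
  motion=[45,0,0,0,0.06,45,0,0,0.1,0.14,45,0,0,0.1,0.22,45,0,0,0.2,0.3,45,0,0,0.3,0.38,45,0,0,0.3,0.44],
)

```text
time_s: 15.22
eef_pos: [556.9, -13.2, 168.5]
tool_rot: [[0.614, 0.789, 0.001], [0.789, -0.614, 0.0], [0.001, 0.001, -1.0]]
wrist_force: [-0.2, 3.1, 7.5]
finger_gap: 51.6
gripper_force: 40.0
```

```bash
python3 w.py w7
python3 - <<'E'
from h import *
# yellow line on cap top (z~177) in w5, and in w7
for n,z in(('w5',176.7),('w7',175.4)):
    f=pickle.load(open(n+'.pkl','rb'));hs=cv2.cvtColor(f['image'],cv2.COLOR_RGB2HSV)
    m=cv2.inRange(hs,(24,130,60),(36,255,255));p=cv2.findNonZero(m)
    P=np.array([at(f,u,v,z,True)[:2] for u,v in p.reshape(-1,2)])-[556.8,-13.3]
    r=np.hypot(*P.T);k=(r>11)&(r<26);a=P[k].mean(0) if k.any() else None
    print(n,k.sum(),a,a is not None and (np.arctan2(a[1],a[0])-np.radians(-135))%(2*np.pi))
E
```

```text
15.2667 [556.9 -13.2 168.5] [[0.617, 0.787, 0.001], [0.787, -0.617, 0.0], [0.001, 0.001, -1.0]] [-2.700e-02  3.240e-01  1.844e+00  1.000e-03  9.720e-01  6.380e-01] [-2.   3.8  8.5] [0.57 0.48 0.05] 51.6133383775296 40.002116560935974
[605.26618251  47.932334   316.12111219] 309.70691628693146
w5 14 [20.79350337  3.05514263] 2.5020784449988467
w7 73 [ -9.86257338 -17.63640943] 0.27550639708211033
```

Call:
jog_arm(
  motion=[45,0,0,0.1,0.08,45,0,0,0.1,0.16,45,0,0,0.2,0.22,45,0,0,0.2,0.28,45,0,0,0.2,0.32,45,0,0,0.2,0.35,45,0,0,0.2,0.35,45,0,0,0.2,0.35],
)

```text
time_s: 15.93
eef_pos: [556.0, -13.7, 168.2]
tool_rot: [[0.844, 0.536, -0.001], [0.536, -0.844, -0.001], [-0.001, 0.0, -1.0]]
wrist_force: [-4.9, 0.8, 11.2]
finger_gap: 51.4
gripper_force: 40.0
```

```bash
cat > m.py <<'E'
from h import *
import sys
f=pickle.load(open(sys.argv[1]+'.pkl','rb'));hs=cv2.cvtColor(f['image'],cv2.COLOR_RGB2HSV)
m=cv2.inRange(hs,(24,130,60),(36,255,255));p=cv2.findNonZero(m)
P=np.array([at(f,u,v,175.3,True)[:2] for u,v in p.reshape(-1,2)])-[556.8,-13.3]
r=np.hypot(*P.T);k=(r>11)&(r<26);a=P[k].mean(0)
print(k.sum(),a,(np.arctan2(a[1],a[0])+np.radians(135)))
E
python3 w.py w8;python3 m.py w8
```

```text
15.9833 [556.  -13.7 168.3] [[0.844, 0.536, -0.001], [0.536, -0.844, -0.001], [-0.001, 0.0, -1.0]] [-2.700e-02  3.240e-01  1.845e+00 -1.000e-03  9.730e-01  9.790e-01] [-5.   0.7 10.8] [0.16 1.   1.13] 51.081287417895304 40.00293731689453
[622.30111861  28.19887699 315.72493808] 309.70691628693146
87 [-14.09722749 -13.94098268] -0.005572509658525959
```

Call:
jog_arm(
  motion=[45,0,0,0,-0.05,45,0,0,0,-0.13,45,0,0,-0.1,-0.23,45,0,0,-0.2,-0.33,45,0,0,-0.2,-0.43,45,0,0,-0.3,-0.53,45,0,0,-0.4,-0.63,45,0,0,-0.4,-0.73,45,0,0,-0.5,-0.83,45,0,0,-0.6,-0.93,45,0,0,-0.6,-1.03,45,0,0,-0.7,-1.13,45,0,0,-0.8,-1.23,45,0,0,-0.8,-1.33,45,0,0,-0.9,-1.43,45,0,0,-1,-1.51,45,0,0,-1,-1.57,45,0,0,-1,-1.59,45,0,0,-1,-1.59,45,0,0,-1,-1.59],
)

```text
time_s: 17.65
eef_pos: [557.6, -14.1, 169.3]
tool_rot: [[-0.551, 0.835, 0.003], [0.835, 0.551, -0.001], [-0.002, 0.002, -1.0]]
wrist_force: [0.8, -2.1, 4.7]
finger_gap: 51.3
gripper_force: 40.0
```

```bash
python3 w.py w9;python3 m.py w9
```

```text
17.7 [557.6 -14.1 169.3] [[-0.551, 0.835, 0.003], [0.835, 0.551, -0.001], [-0.002, 0.002, -1.0]] [-2.700e-02  3.240e-01  1.843e+00 -1.000e-03  9.720e-01 -6.100e-01] [ 1.7 -1.2  5.9] [-0.32 -0.26  0.07] 51.49461952122072 40.00165522098541
[516.42633106  50.73548204 316.69765111] 309.70691628693146
30 [ 15.68304798 -14.27351416] 1.6178142385268348
```

Call:
jog_arm(
  motion=[45,0,0,0,0,45,0,0,0,0,45,0,0,0,0,45,0,0,0,0],
)

```text
time_s: 18.03
eef_pos: [557.6, -14.1, 169.3]
tool_rot: [[-0.551, 0.835, 0.003], [0.835, 0.551, -0.001], [-0.002, 0.002, -1.0]]
wrist_force: [1.2, -1.5, 5.3]
finger_gap: 51.6
gripper_force: 40.0
```

```bash
python3 -c "
from rig import env
print(env.job_done())"
```

```text
the job is handed in; nothing more can be done
None
```

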